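Feed the citrus press: load, tip and return the skip, then start it

TASK

Juice the lemon and the lime: lay both in the press's tipping skip, push the skip over past its detent until it lies fully tipped and both fruits have dropped into the hopper, then ease it back fully upright without letting it slam. Only then turn the inner start knob clockwise until its pointer stands at the single bar mark, leaving the outer pulp ring as it is. Do not disturb the glass under the spout, the champagne flute or the pepper mill.

Things in the scene. Friction and masses are not known exactly. Their poses are not given: they have to be found in the camera images.
- press: Citrus press, fixed, aluminium and steel; origin on the counter under the middle of the skip's hinge; x to its far side, y to its left, z up; yaw -0.3 to 0.1 rad. In mm: base x -120..155, y -108..108, 44 high; brackets and, on the right, the detent's spring strut at |y| 103..143 near x 0, up to z 160.
- skip (a joint): Angle of the tipping skip (rad) about the press's y axis through skip_hinge: 0 upright on its rest, growing as its handle goes forward (away from the robot), 1.25 at its stop, fully tipped. A spring detent holds it upright: about 10 N at the handle to push it off; the resistance ends near 0.5 rad.
- skip_hinge (a point): Middle of the hinge line, 135 mm above the counter, fixed; axes as the press. Past 0.5 rad the spring carries the skip on to the tipped stop, where it stays. On the way back about 6 N is needed at the handle until 0.5 rad; below that the spring pulls it upright and it slams (over 4 rad/s) unless held back; under 1 rad/s is gentle.
- skip_load (a point): Middle of the skip's floor, 4 mm above the sheet; moves with it. Upright: 69 mm to the robot's side of the hinge, at its height, axes as the press. Open scoop inside 198 mm (y), floor 74 deep (x), rising 8 degrees to a 45 degree front lip 45 high; back wall top 62 above the hinge, 47 behind this point; end plates 51 high. Two fruits fit side by side at y +-45.
- skip_handle (a point): Middle of the skip's handle, a round black grip 15 mm in diameter and 110 long along the press's y; moves with the skip. In the skip's frame it lies x -140, z +115 mm from the hinge (radius 181); 250 mm above the counter when upright, 316 at most. Free space of 40 mm all round it but for its two side arms at y +-85.
- hopper (a point): Middle of the open hopper's floor, 79 mm beyond the hinge, 55 mm above the counter; axes as the press. Inside x +-71, y +-101 mm; side rims 131 mm above the counter, far rim 161. Fruits lying in it have their centres below 115 mm.
- start_knob (a joint): Angle (rad) of the inner start knob, clockwise seen from above: at 0 its pointer points to the press's -x (towards the robot), at 1.57 to its +y (left), where the single bar mark is. It starts in the dotted off sector (0.05 to 0.45). Stops at 0 and 2.6; light friction, stays where it is left.
- knob_top (a point): Centre of the start knob's top face, 182 mm above the counter; the axis is upright. The inner knob is a fluted black cylinder 38 mm in diameter, 38 high; round its foot, 39 mm below this point, is the top of the outer ring, 72 mm in diameter.
- pulp_ring (a joint): Angle (rad) of the outer pulp ring, clockwise from above; set anywhere from -1.2 to 1.2 and to be left so. It turns very easily.
- ring_tab (a point): The pointer tab on the outer ring's rim, 36 mm from the axis, on top of the ring.
- lemon: Lemon, loose, 78 long (own x) x 55 (own y) x 56 high; origin under its middle, 28 mm below its centre; any yaw; about 0.1 kg.
- lemon_center (a point): Centre of the lemon, axes as the lemon.
- lime: Lime, loose, 53 (own x) x 46 (own y) x 48 high; origin under its middle, 24 mm below its centre; any yaw; about 0.05 kg.
- lime_center (a point): Centre of the lime, axes as the lime.
- mill: Wooden pepper mill, upright, 58 mm in diameter, 170 high; origin under its middle. Not to be disturbed. Lemon, lime and mill stand in three places in front of the press, two to its right and one to its left; which is which varies.
- tumbler: Glass tumbler on the drip tray under the spout, 79 in diameter, 90 high; origin under its middle. Not to be disturbed.
- flute: Champagne flute, upright, 71 mm in diameter, 220 high, near the left edge; origin under its middle. Not to be disturbed. Other things (tea chest 94 high and vase at the right rear, timer 45 high at the right front, corks, jars) are fixed and clear of the work by 50 mm or more.
- housing (a point): Middle of the top of the press housing, the closed block left of the hopper that carries the controls: in the press's frame x -85..150, y 125..243 mm, top at z 130. Its spout sticks out of its left flank to y 298 (x 35, z 104..127) over a drip tray 8 high (x -18..88, y 243..348).
- lamp_foot (a point): Point on the counter straight below the pendant lamp (fixed), whose underside hangs 550 mm above it: 111 mm in diameter, 185 high, on a stem from the ceiling. The arm's wrist must pass it on the robot's side and not knock it.

How it is judged (in metres and radians):
On the way, in this order (a step that is already met when the one before it is completed fails the run):
1. lemon and lime lie at rest in the upright skip (value of joint skip below 0.06 rad and x of lemon_center in the frame of skip_load between -0.05 and 0.06 m and y of lemon_center in the frame of skip_load between -0.1 and 0.1 m and z of lemon_center in the frame of skip_load between 0 and 0.055 m and x of lime_center in the frame of skip_load between -0.05 and 0.06 m and y of lime_center in the frame of skip_load between -0.1 and 0.1 m and z of lime_center in the frame of skip_load between 0 and 0.055 m and linear speed of each of lemon, lime below 0.03 m/s and contact force between the fingers and lemon below 0.1 N and contact force between the fingers and lime below 0.1 N), for 0.2 s.
2. the skip is fully tipped (past 1.1 rad) and both fruits lie in the hopper (value of joint skip above 1.1 rad and x of lemon_center in the frame of hopper between -0.075 and 0.075 m and x of lime_center in the frame of hopper between -0.075 and 0.075 m and height (world z) of each of lemon_center, lime_center below 0.12 m), for 0.2 s.
3. the skip is back fully upright, the start knob still off (value of joint skip below 0.05 rad and value of joint start_knob below 0.75 rad), for 0.2 s.
At the end, for the whole second after the job is handed in: Lemon and lime lie at rest in the hopper (centres inside its walls and below 120 mm), the skip stands upright (within 0.05 rad) and the start knob's pointer is at the single bar mark (1.57 +- 0.15 rad) (value of joint skip below 0.05 rad and value of joint start_knob between 1.42 and 1.72 rad and x of lemon_center in the frame of hopper between -0.075 and 0.075 m and y of lemon_center in the frame of hopper between -0.105 and 0.105 m and x of lime_center in the frame of hopper between -0.075 and 0.075 m and y of lime_center in the frame of hopper between -0.105 and 0.105 m and height (world z) of each of lemon_center, lime_center below 0.12 m and linear speed of each of lemon, lime below 0.02 m/s); the robot touches nothing.
It fails at once if the skip slammed back upright (faster than 2 rad/s within 0.2 rad of its rest) (value of joint skip below 0.2 rad and velocity of joint skip below -2 rad/s).
It fails at once if the outer pulp ring was turned (tab moved more than 6 mm) (distance of ring_tab from where it was at the start of the episode above 0.006 m).
It fails at once if the press was started with the skip off its rest (value of joint start_knob above 0.75 rad and value of joint skip above 0.1 rad).
It fails at once if the tumbler, the flute or the pepper mill was disturbed (moved more than 15 mm or tipped) (distance of any of tumbler, flute, mill from where it was at the start of the episode above 0.015 m or angle between any of flute, mill's own z axis and vertical above 0.2 rad).
It also fails if it takes over 72 s, if anything falls off the work surface, if the arm or the gripper's body presses on something with over 40 N, if the wrist force passes 120 N, or if a joint passes its speed limit or range.

ROBOT

A 7-joint arm with a two-finger parallel gripper is mounted at the origin on a cart in front of the work surface, level with it; the furniture and walls round the work are solid. World frame = base frame: x ahead of the robot, y to its left, z up, the work surface at z = 0. Lengths are in m, angles in degrees, forces in N, time in s.
With the tool pointing down it reaches from about 0.425 to 0.875 m from the base axis. Payload 4.7 kg.
Tool frame: the origin (TCP) lies at the very end of the fingers, on their centre line; the grasp point (between the pads) lies 19 mm behind it; z points along the fingers, y is the line along which they close (so a half turn about z gives the same grasp; the last joint's range is limited). The gripper opens to 87 mm and grips with 3 to 60 N. Pads are 19 mm wide; open, the fingers measure 117 mm over their backs; the gripper's body (75 mm by 190 mm) begins 51 mm behind the grasp point.
Start: joints at [68.474, 18.392, -4.016, 83.108, 1.295, 78.541, -3.26], TCP at [0.247, -0.601, 0.223] pointing down, gripper open.
Joint ranges: [-163.93, 163.93], [-17.29, 119.83], [-79.2, 71.16], [3.27, 140.29], [-89.18, 269.18], [5.43, 117.66], [-154.24, 154.24]. Speed limits (degrees/s): [147.25, 147.25, 180, 180, 180, 180, 180].

INTERFACE

Orientations are given as [roll, pitch, yaw] about the fixed x, y, z axes, in that order (R = Rz(yaw) Ry(pitch) Rx(roll)).
In Python, from cell import get_obs, eyes, env gives the robot as it stands.
- The arm moves only by the tool servo_tool, never from a script. Its argument "series" is a list that holds one entry, the list of rows, each a list of 7 numbers: the shift along the tool's x, y, z in units of 300 mm (1.0 is 300 mm), then the turn, a rotation vector about the tool's x, y, z in units of pi rad (1.0 is pi rad), then the opening, from 0 (shut) to 1 (fully open). In form: [[[tx, ty, tz, wx, wy, wz, gripper], ...]]. A call has 1 to 12 rows; each row is the pose to reach, as a shift and turn from the pose commanded when the call began, along the tool's axes at that moment, turning the shorter way round; what a row does not reach only later rows make up. A row lasts 1/12 s, in which the tool goes at most 41.7 mm and 7.16 degrees, less where a joint would pass 70% of its speed; a pose out of reach is approached as far as the arm can. A call with a number of a shift or a turn outside -1 to 1 is refused whole. A call with a gripper value outside its range is refused whole. The fingers move at their own pace and stop on an object; "grip_force" is the grip in N (left out, the last holds). Time passes only in rows, so rows that repeat a pose let the fingers close. It gives the time, the measured TCP pose, the force, the opening and the grip force at its end, in the units of the state.
- get_obs(): the state, without advancing time (a new reading comes with each control period).
- eyes.read_camera(name): name is "side" or "top"; returns a dict with "frame" (400x640x3 uint8, red, green, blue), "depth" (400x640 float32, m along the optical axis (not along the pixel's ray), 0 where there is no reading), "fx", "fy", "cx", "cy" (pixels), "origin" and "rotation" of the camera in the world. Camera axes: x right, y down, z forward; pixel columns grow to the right and rows downward; lengths in m; the calibration is good to about 2 mm. A picture is of the moment at which its call begins.
- env.sign_off(): hands the job in; it is judged then, once.
The state is a dict: "time_s": time; "qpos": joint angles; "joint_velocities": joint speeds; "effort": joint torques, N m; "tool_pos": TCP position; "tool_rot": TCP orientation; "force": force on the tool from outside, world axes, zero at the start; "wrist_torque": the same for the moment, N m; "grip_width": finger opening in m; "grasp_force": force on a finger pad.
Only numpy, scipy, OpenCV 4.12 (cv2) and the standard library are available. Lean on these libraries where they do the work, as an engineer would, in place of code of your own. Each camera call takes 0.05 s, during which the arm holds its last target. There are 200 camera calls.

## Working session

There is one attempt and no reset: what is moved stays moved. The work goes in short steps, Python scripts to look and compute and a tool call to move; the robot and the scene stay as the last step left them, time stands still between calls to the robot, and variables do not carry over. Pictures are saved under pics/ and viewed, at most 10 in all, crops included, and the job is handed in when it is done.

Besides the shell and the picture viewer there is one more tool, called after "Call:" as name(argument=value, ...) on one line, values as JSON. servo_tool: Moves the arm, as the interface text tells. Shifts and turns lie within -1 to 1; 1 stands for 300 mm of shift or pi rad of turn. Its arguments: {"type":"object","properties":{"series":{"type":"array"},"grip_force":{"type":"number"}},"required":["series"]}

```bash
mkdir -p pics; ls
cat > h.py <<'E'
import numpy as np, cv2
from cell import get_obs, eyes, env
def cloud(c):
    d=c["depth"]; v,u=np.mgrid[:d.shape[0],:d.shape[1]]
    P=np.stack([(u-c["cx"])/c["fx"]*d,(v-c["cy"])/c["fy"]*d,d],-1)
    W=P@np.array(c["rotation"]).T+np.array(c["origin"]); W[d==0]=np.nan
    return W
E
python3 - <<'E'
from h import *
for n in("side","top"):
    c=eyes.read_camera(n); cv2.imwrite(f"pics/{n}0.png",c["frame"][...,::-1])
    np.savez(f"{n}0.npz",W=cloud(c),**c)
    print(n,c["origin"],c["rotation"],c["fx"],c["cx"],c["cy"])
o=get_obs(); print(o)
E
```

```text
picsTraceback (most recent call last):
  File "<stdin>", line 4, in <module>
  File "h.py", line 6, in cloud
    W=P@np.array(c["rotation"]).T+np.array(c["origin"]); W[d==0]=np.nan
      ~~~~~~~~~~~~~~~~~~~~~~~~~~~^~~~~~~~~~~~~~~~~~~~~~
ValueError: operands could not be broadcast together with shapes (400,640) (3,)
```

```bash
cat > h.py <<'E'
import numpy as np, cv2
from scipy.spatial.transform import Rotation as Ro
from cell import get_obs, eyes, env
def rot(r):
    r=np.array(r,float)
    return r if r.shape==(3,3) else Ro.from_euler('xyz',r,degrees=True).as_matrix()
def cloud(c):
    d=c["depth"]; v,u=np.mgrid[:d.shape[0],:d.shape[1]]
    P=np.stack([(u-c["cx"])/c["fx"]*d,(v-c["cy"])/c["fy"]*d,d],-1)
    W=P@rot(c["rotation"]).T+np.array(c["origin"]); W[d==0]=np.nan
    return W
E
python3 - <<'E'
from h import *
for n in("side","top"):
    c=eyes.read_camera(n); cv2.imwrite(f"pics/{n}0.png",c["frame"][...,::-1])
    print(n,c["origin"],c["rotation"],c["fx"],c["cx"],c["cy"])
    np.savez(f"{n}0.npz",W=cloud(c),**c)
    W=cloud(c); print(np.nanpercentile(W[...,2],[1,25,50,75,99]))
o=get_obs(); print(o)
E
```

```text
side [ 0.38725064 -1.14507636  0.60492973] [-110.34765079    0.67950221   -7.48532974] 402.1448851888048 323.4185761136973 204.63721815449122
[-0.95633041 -0.22205573  0.00220653  0.4154465   1.01351284]
top [-0.25464826  0.3585945   1.17445841] [-140.03280289   -0.31817139 -111.63086348] 375.75961094861066 315.943601877966 196.6911036116039
[-0.96011566 -0.94227111 -0.30932463  0.00286896  0.72802844]
{'time_s': 0.15, 'qpos': array([68.47638009, 18.43027942, -4.01504677, 83.16136558,  1.29455355,
       78.53958777, -3.25991957]), 'joint_velocities': array([-0.197339  , -0.12737765,  0.00673663, -0.18482982,  0.16990607,
       -0.01526885,  0.03820052]), 'effort': array([ 9.79536571e-05, -4.91796827e+01, -4.04407689e-01, -3.12875605e+01,
       -6.38942001e-02,  4.04640706e-02,  1.13434899e-04]), 'tool_pos': array([ 0.24676682, -0.60087073,  0.22167954]), 'tool_rot': array([-1.79913959e+02,  4.82716494e-03,  2.23326043e+01]), 'force': array([-1.00970043,  0.50875978,  0.26483732]), 'wrist_torque': array([ 0.01772239, -0.04891829,  0.02568465]), 'grasp_force': 0.0, 'grip_width': 0.08719965160013175}
```

View pics/side0.png

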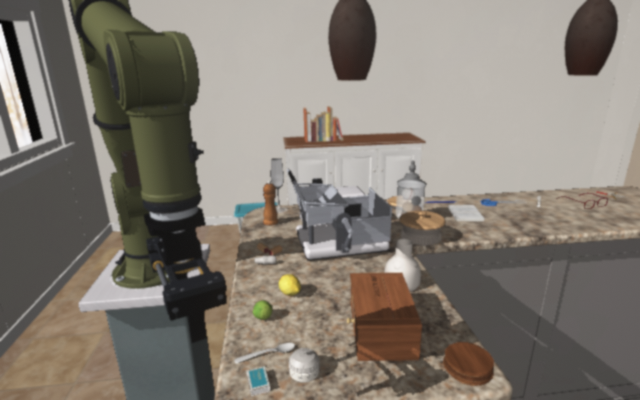

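View pics/top0.png

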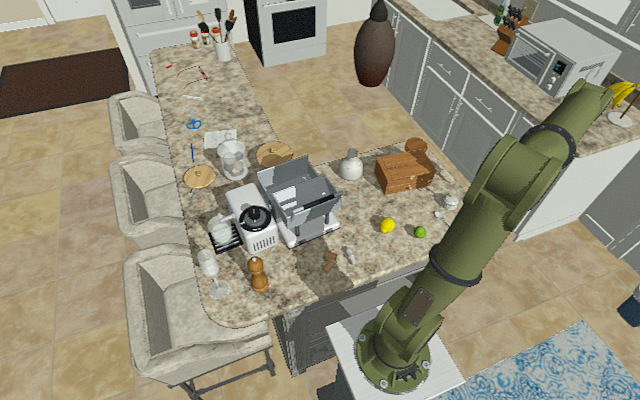

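Run:
```python
from h import *
def ray(c,u,v):
    r=rot(c["rotation"])@np.array([(u-c["cx"])/c["fx"],(v-c["cy"])/c["fy"],1]); return np.array(c["origin"]),r/np.linalg.norm(r)
def tri(a,b):
    (o,r),(p,s)=a,b; t=np.linalg.lstsq(np.c_[r,-s],p-o,rcond=None)[0]; A,B=o+t[0]*r,p+t[1]*s; return (A+B)/2,np.linalg.norm(A-B)
C={n:dict(np.load(f"{n}0.npz")) for n in("side","top")}
R={}
for name,lo,hi in(("lemon",(22,150,120),(34,255,255)),("lime",(35,120,40),(60,255,255))):
    for n in C:
        m=cv2.inRange(cv2.cvtColor(C[n]["frame"],cv2.COLOR_RGB2HSV),lo,hi)
        if n=="side": m[:230]=0; m[:,:235]=0; m[:,330:]=0
        else: m[:180]=0; m[:,460:]=0;m[250:]=0;m[:,:350]=0
        k,l,s,ce=cv2.connectedComponentsWithStats(m); i=1+s[1:,4].argmax()
        R[name,n]=ray(C[n],*ce[i]); M=l==i
        pts=C[n]["W"][M]
        ev=np.linalg.eigh(np.cov(np.argwhere(M)[:,::-1].T))
        print(name,n,ce[i],s[i],"cloud min/max",np.nanmin(pts,0).round(3),np.nanmax(pts,0).round(3))
        # outline rays onto z=0.028
        o=np.array(C[n]["origin"]); h=.028 if name=="lemon" else .024
        cn=cv2.findContours(M.astype(np.uint8),0,1)[0][0][:,0]
        Q=np.array([ (lambda q: (q[0]+q[1]*(h-q[0][2])/q[1][2])[:2])(ray(C[n],*p)) for p in cn])
        e,V=np.linalg.eigh(np.cov(Q.T)); print("  extent dir",np.degrees(np.arctan2(V[1,1],V[0,1])).round(),np.sqrt(e).round(4))
    print(name,tri(R[name,"side"],R[name,"top"]))
W=C["top"]["W"]
# press top-down height map
ok=(W[...,2]>.04)&(W[...,2]<.35)&(W[...,0]>.2)&(W[...,0]<1.1)&(abs(W[...,1])<.6)
for n in C:
    W=C[n]["W"]; print(n,[ (z,np.sum((abs(W[...,2]-z)<.004)&(W[...,0]>.3)&(W[...,0]<.95)&(abs(W[...,1])<.6))) for z in(.055,.13,.143,.182,.161,.131,.25)])
cv2.imwrite("pics/crop1.png",cv2.resize(C["top"]["frame"][140:310,190:360,::-1],(800,800))[:600] if 0 else cv2.resize(C["top"]["frame"][145:295,190:345,::-1],(620,600),interpolation=2))
W=C["top"]["W"]
for u,v in((256,218),(209,270),(258,260),(375,80),(335,201),(300,212)): print(u,v,W[v,u].round(3))
W=C["side"]["W"]
for u,v in((352,78),(290,172),(592,70)): print(u,v,W[v,u].round(3))
```

```text
lemon side [293.06944444 284.07638889] [285 276  14  17 144] cloud min/max [ 0.402 -0.235  0.021] [ 0.434 -0.199  0.057]
  extent dir 98.0 [0.0093 0.0315]
lemon top [386.96067416 224.82022472] [380 217  15  16 178] cloud min/max [ 0.382 -0.225 -0.   ] [ 0.43  -0.163  0.06 ]
  extent dir 132.0 [0.0171 0.0259]
lemon (array([ 0.41786248, -0.19985051,  0.02578542]), np.float64(0.009535366882185424))
lime side [261.75431034 309.71982759] [253 301  18  18 232] cloud min/max [ 0.319 -0.322  0.012] [ 0.36  -0.296  0.05 ]
  extent dir 94.0 [0.0141 0.0245]
lime top [419.39655172 231.95689655] [414 226  12  12 116] cloud min/max [ 0.316 -0.314  0.019] [ 0.358 -0.274  0.051]
  extent dir 139.0 [0.0151 0.018 ]
lime (array([ 0.34011572, -0.29771478,  0.02347783]), np.float64(0.0017521542655954362))
side [(0.055, np.int64(698)), (0.13, np.int64(708)), (0.143, np.int64(329)), (0.182, np.int64(346)), (0.161, np.int64(392)), (0.131, np.int64(675)), (0.25, np.int64(31))]
top [(0.055, np.int64(621)), (0.13, np.int64(1409)), (0.143, np.int64(560)), (0.182, np.int64(422)), (0.161, np.int64(567)), (0.131, np.int64(1482)), (0.25, np.int64(74))]
256 218 [0.526 0.261 0.153]
209 270 [0.373 0.446 0.176]
258 260 [0.362 0.3   0.16 ]
375 80 [ 0.543 -0.139  0.58 ]
335 201 [ 0.477 -0.008  0.179]
300 212 [0.46  0.125 0.201]
352 78 [ 0.58  -0.185  0.555]
290 172 [0.439 0.099 0.257]
592 70 [ 1.209 -0.159  0.562]
```

View pics/crop1.png

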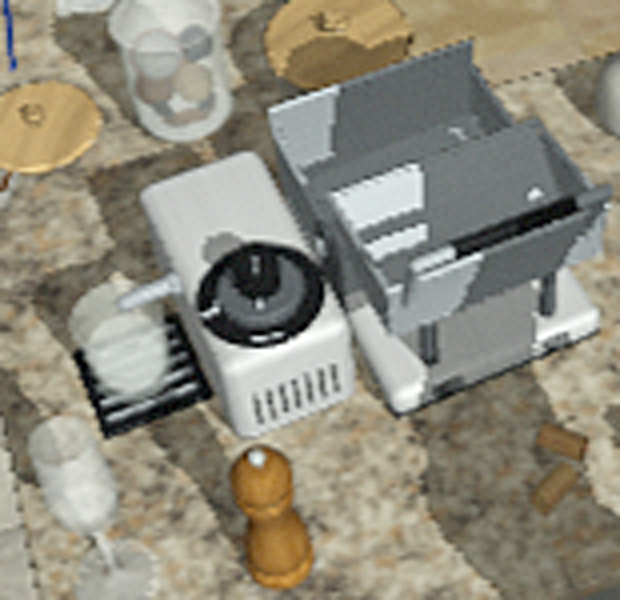

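Run:
```python
from h import *
C={n:dict(np.load(f"{n}0.npz")) for n in("side","top")}
c=C["top"]; W=c["W"]; F=c["frame"]; g=F.max(-1)
reg=np.zeros(g.shape,bool); reg[180:262,222:285]=1
m=reg&(abs(W[...,2]-.130)<.006)&(g>130)
P=W[m][:,:2]; print("housing",m.sum(),cv2.minAreaRect(P.astype(np.float32)))
# handle
reg[:]=0; reg[190:212,298:342]=1
m=reg&(g<45); print("handle px",m.sum()); H=W[m]; H=H[(H[:,2]>.235)&(H[:,2]<.265)]; print(H.mean(0),len(H),np.ptp(H,0))
o=np.array(c["origin"]); R=rot(c["rotation"])
def onplane(u,v,z,c=c):
    r=rot(c["rotation"])@np.stack([(u-c["cx"])/c["fx"],(v-c["cy"])/c["fy"],np.ones_like(u,float)]); o=np.array(c["origin"])[:,None]
    return (o+r*(z-o[2])/r[2]).T
v,u=np.nonzero(m); Q=onplane(u,v,.252)
e,V=np.linalg.eigh(np.cov(Q[:,:2].T)); d=V[:,1]; t=(Q[:,:2]-Q[:,:2].mean(0))@d
print("handle",Q.mean(0),"mid",Q[:,:2].mean(0)+d*(t.max()+t.min())/2,d,np.ptp(t), "yaw",np.degrees(np.arctan2(-d[0],d[1])))
# side handle
s=C["side"]; gs=s["frame"].max(-1)
# knob: dark pixels with z .176-.188
for n,(v0,v1,u0,u1) in(("top",(195,240,232,280)),("side",(170,240,285,360))):
    W=C[n]["W"]; r=np.zeros(g.shape,bool); r[v0:v1,u0:u1]=1
    m=r&(abs(W[...,2]-.182)<.007)&(C[n]["frame"].max(-1)<90); p=W[m]; print(n,"knob",m.sum(),p.mean(0) if m.any() else 0, np.ptp(p,0) if m.any() else 0)
    m=r&(abs(W[...,2]-.143)<.005)&(C[n]["frame"].max(-1)<90); p=W[m]
    if m.sum()>8: print(n,"ring",m.sum(),p.mean(0),np.ptp(p,0),cv2.minEnclosingCircle(p[:,:2].astype(np.float32)))
# lemon
hs=cv2.cvtColor(s["frame"],cv2.COLOR_RGB2HSV); W=s["W"]
for n,(v0,v1,u0,u1) in(("top",(212,240,376,402)),("side",(272,300,272,306))):
    hs=cv2.cvtColor(C[n]["frame"],cv2.COLOR_RGB2HSV); r=np.zeros(g.shape,bool); r[v0:v1,u0:u1]=1
    m=r&(hs[...,0]>17)&(hs[...,0]<36)&(hs[...,1]>130)
    k,l,st,ce=cv2.connectedComponentsWithStats(m.astype(np.uint8)); i=1+st[1:,4].argmax();m=l==i
    p=C[n]["W"][m]; p=p[p[:,2]>.012]; v,u=np.nonzero(m); Q=onplane(u,v,.028,C[n])
    print(n,"lemon",st[i],ce[i],onplane(ce[i][:1],ce[i][1:],.028,C[n]),"cloud",p.min(0),p.max(0)); 
    for zc in(.02,.03,.04):
        q=p[p[:,2]>zc][:,:2]; e,V=np.linalg.eigh(np.cov(q.T)); print(zc,cv2.minAreaRect(q.astype(np.float32)),np.degrees(np.arctan2(V[1,1],V[0,1])),e**.5)
im=np.hstack([cv2.resize(C["top"]["frame"][205:250,370:430],(480,360),interpolation=2),cv2.resize(s["frame"][265:325,248:310],(310,360),interpolation=2)]); cv2.imwrite("pics/fr.png",im[...,::-1])
# back wall edge / skip from cloud: far hopper rim z .161
print("mill",np.nanmedian(C["top"]["W"][255:290,250:266].reshape(-1,3),0))
```

```text
housing 955 ((0.5874612927436829, 0.269203245639801), (0.24521154165267944, 0.19282899796962738), 12.325271606445312)
handle px 109
[0.43981042 0.06390522 0.25480111] 102 [0.01856592 0.10413498 0.01756647]
handle [0.44147317 0.06270818 0.252     ] mid [0.44082809 0.06873604] [-0.10640886  0.99432246] 0.10830708413027929 yaw 6.108343047664702
top knob 88 [0.53937697 0.2603141  0.18164337] [0.04201063 0.10210584 0.012785  ]
top ring 56 [0.54999308 0.25327531 0.1437796 ] [0.0688415  0.11255439 0.00887427] ((0.552027702331543, 0.24346913397312164), 0.059476982802152634)
side knob 61 [0.57029954 0.12955389 0.17928557] [0.07842508 0.28163945 0.00830054]
side ring 34 [ 0.57443951 -0.02562327  0.14279521] [0.1406822  0.10961522 0.00989417] ((0.5417129397392273, 0.01738637499511242), 0.08768447488546371)
top lemon [379 217  16  16 191] [386.70680628 224.71204188] [[ 0.41200679 -0.19821171  0.028     ]] cloud [ 0.38182093 -0.22532775  0.02363657] [ 0.43263586 -0.16278081  0.05979441]
0.02 ((0.40612074732780457, -0.19419853389263153), (0.059170518070459366, 0.05133902654051781), 81.616539001464
[... 350 characters left out ...]
 0.01388141]
side lemon [279 275  21  20 300] [289.77333333 284.52666667] [[ 0.41314495 -0.20019878  0.028     ]] cloud [ 0.38448677 -0.23507915  0.01268662] [ 0.43725889 -0.18789922  0.05678716]
0.02 ((0.41185376048088074, -0.21322786808013916), (0.03879411518573761, 0.05799012631177902), 38.677642822265625) 147.71828538746936 [0.00931026 0.0146547 ]
0.03 ((0.4103389084339142, -0.21158432960510254), (0.03923939913511276, 0.05659116804599762), 72.357421875) 146.75182323127837 [0.00915421 0.01463982]
0.04 ((0.41255220770835876, -0.20854255557060242), (0.032331433147192, 0.050628677010536194), 35.41575622558594) 144.17889553039794 [0.00800236 0.01296948]
mill [0.35225824 0.31048251 0.06990147]
```

View pics/fr.png

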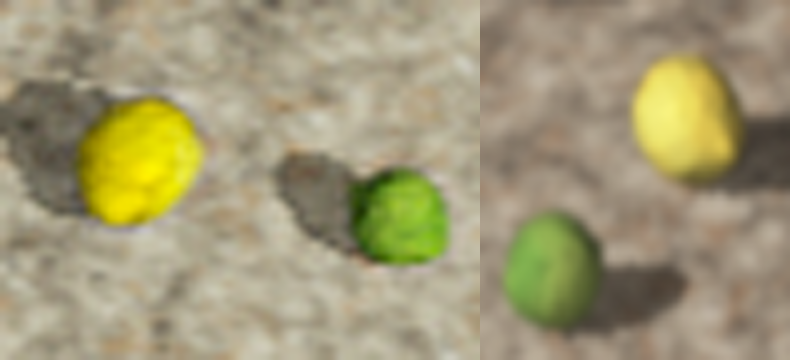

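```bash
cat > go.py <<'E'
# usage: go.py x y z yaw [opening]... -> row in tool units
import sys; from h import *
o=get_obs(); R0=Ro.from_euler('xyz',o["tool_rot"],degrees=True)
a=list(map(float,sys.argv[1:]))
for i in range(0,len(a),4):
    x,y,z,w=a[i:i+4]; R1=Ro.from_euler('xyz',[180,0,w],degrees=True)
    d=R0.inv().apply(np.array([x,y,z])-o["tool_pos"])/.3; r=(R0.inv()*R1).as_rotvec()/np.pi
    print(np.r_[d,r].round(4).tolist())
E
python3 go.py .410 -.199 .16 107 .410 -.199 .013 107
python3 - <<'E'
from h import *
c=dict(np.load("top0.npz")); F=c["frame"]; W=c["W"]; g=F.max(-1)
def onplane(u,v,z):
    r=rot(c["rotation"])@np.stack([(u-c["cx"])/c["fx"],(v-c["cy"])/c["fy"],np.ones_like(u,float)]); o=c["origin"][:,None]
    return (o+r*(z-o[2])/r[2]).T
m=np.zeros(g.shape,np.uint8); m[200:235,236:274]=(g<60)[200:235,236:274]
k,l,s,ce=cv2.connectedComponentsWithStats(m); i=1+s[1:,4].argmax(); print("ring px",s[i])
v,u=np.nonzero(l==i); Q=onplane(u,v,.140)[:,:2].astype(np.float32); print("ring circ",cv2.minEnclosingCircle(Q), Q.min(0),Q.max(0))
# skip back wall top edge / base yaw: hopper far+side surfaces
m=(W[...,2]>.10)&(W[...,2]<.21); m[:, :255]=0; m[:,345:]=0; m[:150]=0; m[235:]=0
p=W[m]; print("skip/hopper rect",cv2.minAreaRect(p[:,:2].astype(np.float32)))
# housing white component contour on plane
m=np.zeros(g.shape,np.uint8); r=(abs(W[...,2]-.13)<.008); m[180:262,222:280]=r[180:262,222:280]
v,u=np.nonzero(m); Q=onplane(u,v,.13)[:,:2].astype(np.float32)
for yaw in(-5,0,3,6,9,12):
    t=np.radians(yaw); X=Q@[np.cos(t),np.sin(t)]; Y=Q@[-np.sin(t),np.cos(t)]; print(yaw,np.percentile(X,[1,99]),np.percentile(Y,[1,99]),np.percentile(Y,99)-np.percentile(Y,1))
E
```

```text
[1.0123, -1.032, 0.2071, -0.0004, -0.0003, -0.4704]
[1.0124, -1.0313, 0.6971, -0.0004, -0.0003, -0.4704]
ring px [240 206  34  26 404]
ring circ ((0.5436068773269653, 0.2547067105770111), 0.0653991624712944) [0.48232314 0.19328909] [0.5926671  0.31612432]
skip/hopper rect ((0.6485867500305176, 0.07753553986549377), (0.30068984627723694, 0.4324421286582947), 74.21509552001953)
-5 [0.45274047 0.68264715] [0.24159418 0.39603476] 0.15444057633046399
0 [0.47937163 0.70737376] [0.18943199 0.34578002] 0.15634803563356375
3 [0.49329324 0.72047887] [0.15678219 0.31440454] 0.15762235121603657
6 [0.50517877 0.73203423] [0.12278826 0.28216729] 0.15937902616803962
9 [0.5147364  0.74215694] [0.08725551 0.24915664] 0.16190113192704098
12 [0.52227463 0.75079536] [0.05096773 0.21546307] 0.16449534497922713
```

Call:
servo_tool(series=[[[0.95,-0.97,0.19,0,0,-0.47,1],[0.95,-0.97,0.19,0,0,-0.47,1],[0.95,-0.97,0.19,0,0,-0.47,1],[0.95,-0.97,0.19,0,0,-0.47,1],[0.95,-0.97,0.19,0,0,-0.47,1],[0.95,-0.97,0.19,0,0,-0.47,1],[0.95,-0.97,0.19,0,0,-0.47,1],[0.95,-0.97,0.19,0,0,-0.47,1],[0.95,-0.97,0.19,0,0,-0.47,1],[0.95,-0.97,0.19,0,0,-0.47,1],[0.95,-0.97,0.19,0,0,-0.47,1],[0.95,-0.97,0.19,0,0,-0.47,1]]], grip_force=10)

```text
time_s: 1.15
tool_pos: [0.4007, -0.221, 0.1652]
tool_rot: [-180.0, -0.0, 107.6]
force: [-0.8, -0.8, 0.0]
grip_width: 0.087
grasp_force: 0.0
```

```bash
python3 go.py .410 -.199 .08 107 .410 -.199 .012 107
python3 - <<'E'
from h import *
c=eyes.read_camera("side"); cv2.imwrite("pics/s2.png",cv2.resize(c["frame"][150:340,140:380,::-1],(720,570)))
print(get_obs()["tool_pos"],get_obs()["tool_rot"])
E
```

```text
[0.0606, 0.052, 0.2841, -0.0002, -0.0, 0.0033]
[0.0606, 0.0521, 0.5107, -0.0002, -0.0, 0.0033]
[ 0.40021341 -0.22244288  0.16532669] [-1.79958313e+02  1.07492874e-02  1.07668420e+02]
```

Call:
servo_tool(series=[[[0.06,0.052,0.1,0,0,0,1],[0.06,0.052,0.2,0,0,0,1],[0.06,0.052,0.3,0,0,0,1],[0.06,0.052,0.4,0,0,0,1],[0.06,0.052,0.48,0,0,0,1],[0.06,0.052,0.512,0,0,0,1],[0.06,0.052,0.512,0,0,0,0],[0.06,0.052,0.512,0,0,0,0],[0.06,0.052,0.512,0,0,0,0],[0.06,0.052,0.512,0,0,0,0],[0.06,0.052,0.512,0,0,0,0],[0.06,0.052,0.512,0,0,0,0]]], grip_force=12)

```text
time_s: 2.2
tool_pos: [0.4106, -0.2026, 0.013]
tool_rot: [179.9, 0.1, 106.9]
force: [0.2, 0.2, 3.4]
grip_width: 0.0547
grasp_force: 8.3
```

Call:
servo_tool(series=[[[0,0,0,0,0,0,0],[0,0,-0.1,0,0,0,0],[0,0,-0.2,0,0,0,0],[0,0,-0.3,0,0,0,0],[0,0,-0.4,0,0,0,0],[0,0,-0.5,0,0,0,0],[0,0,-0.6,0,0,0,0],[0,0,-0.7,0,0,0,0],[0,0,-0.75,0,0,0,0],[0,0,-0.75,0,0,0,0]]])

```text
time_s: 3.03
tool_pos: [0.4115, -0.2029, 0.2408]
tool_rot: [179.8, 0.3, 106.9]
force: [-0.4, -0.3, -1.3]
grip_width: 0.0543
grasp_force: 12.0
```

```bash
python3 - <<'E'
from h import *
for n in("side","top"):
    c=dict(np.load(n+"0.npz")); W=c["W"]
    for lo,hi,x0,x1 in((.185,.2,.42,.52),(.24,.262,.42,.46),(.15,.165,.6,.8)):
        m=(W[...,2]>lo)&(W[...,2]<hi)&(W[...,0]>x0)&(W[...,0]<x1)&(W[...,1]>-.08)&(W[...,1]<.18)
        p=W[m][:,:2]
        if len(p)<10: print(n,lo,len(p)); continue
        f=cv2.fitLine(p.astype(np.float32),cv2.DIST_HUBER,0,.005,.01)[:,0]; print(n,lo,len(p),"yaw",np.degrees(np.arctan2(-f[0]*np.sign(f[1]),abs(f[1]))).round(2),p.mean(0).round(4),p.min(0).round(3),p.max(0).round(3))
im=dict(np.load("top0.npz"))["frame"][196:240,228:282]; cv2.imwrite("pics/knob.png",cv2.resize(im[...,::-1],(702,572),interpolation=2))
E
python3 go.py .521 .125 .28 186 .521 .125 .28 6
```

```text
side 0.185 124 yaw -0.07 [0.4883 0.047 ] [ 0.449 -0.035] [0.52 0.18]
side 0.24 94 yaw 5.77 [0.4432 0.0424] [ 0.431 -0.024] [0.456 0.154]
side 0.15 96 yaw 5.39 [0.7289 0.0728] [ 0.6   -0.034] [0.744 0.173]
top 0.185 168 yaw 4.55 [0.472  0.0797] [ 0.451 -0.029] [0.52 0.18]
top 0.24 239 yaw 5.32 [0.4403 0.0746] [ 0.428 -0.017] [0.455 0.16 ]
top 0.15 140 yaw 5.28 [0.7336 0.0908] [ 0.719 -0.005] [0.744 0.179]
[0.9386, 0.668, -0.1331, -0.0001, 0.0024, -0.4393]
[0.9386, 0.668, -0.1331, 0.0025, 0.0001, 0.5607]
```

View pics/knob.png

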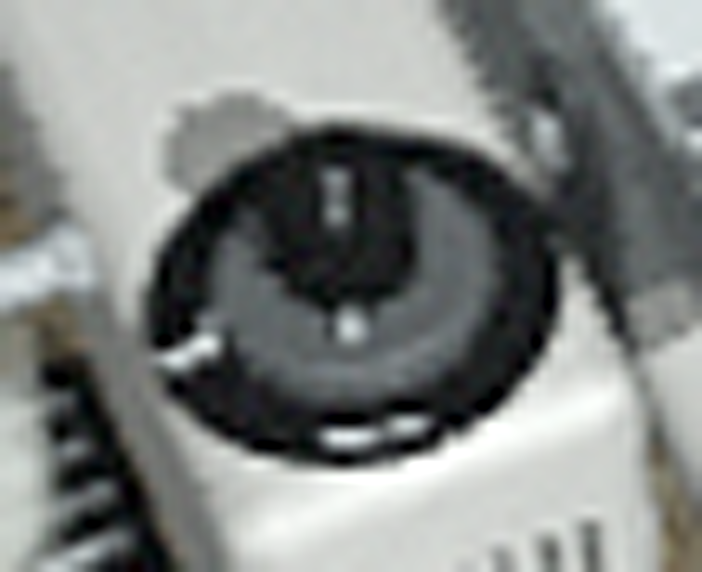

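```bash
python3 go.py .513 .1225 .29 185.4 .513 .1225 .155 185.4
python3 - <<'E'
from h import *
c=dict(np.load("top0.npz"))
def onplane(u,v,z):
    r=rot(c["rotation"])@np.array([(u-c["cx"])/c["fx"],(v-c["cy"])/c["fy"],1.]); o=c["origin"]; return (o+r*(z-o[2])/r[2]).round(4)
print(onplane(255.3,218.7,.138),onplane(253.9,212,.182))
t=np.radians(5.4); R=np.array([[np.cos(t),-np.sin(t)],[np.sin(t),np.cos(t)]]); 
for p in (onplane(255.3,218.7,.138),onplane(253.9,212,.182)): print(R.T@(p[:2]-[.58,.0837]))
for n,u,v,z in(("tabw",228+190/13,196+348/13,.143),("tabw2",228+375/13,196+432/13,.143),("dot",228+350/13,196+325/13,.143),("knobptr0",228+335/13,196+170/13,.182),("ptr1",228+335/13,196+225/13,.182)): print(n,onplane(u,v,z))
E
```

```text
[0.9382, 0.6402, -0.1666, -0.0001, 0.0024, -0.4359]
[0.9407, 0.6383, 0.2834, -0.0001, 0.0024, -0.4359]
[0.535  0.2628 0.138 ] [0.53   0.2637 0.182 ]
[-0.02794549  0.18254002]
[-0.0328386   0.18390657]
tabw [0.5302 0.3078 0.143 ]
tabw2 [0.487  0.2704 0.143 ]
dot [0.5222 0.2671 0.143 ]
knobptr0 [0.5421 0.2608 0.182 ]
ptr1 [0.5248 0.2656 0.182 ]
```

Call:
servo_tool(series=[[[0,0,-0.1,0,0,0,0],[0.08,0.05,-0.18,0,0,-0.04,0],[0.18,0.12,-0.2,0,0,-0.08,0],[0.28,0.19,-0.2,0,0,-0.12,0],[0.38,0.26,-0.2,0,0,-0.16,0],[0.48,0.33,-0.2,0,0,-0.2,0],[0.58,0.4,-0.2,0,0,-0.235,0],[0.68,0.47,-0.2,0,0,-0.27,0],[0.77,0.53,-0.2,0,0,-0.305,0],[0.85,0.59,-0.18,0,0,-0.34,0],[0.91,0.625,-0.17,0,0,-0.375,0],[0.938,0.64,-0.167,0,0,-0.41,0]]])

```text
time_s: 4.03
tool_pos: [0.5103, 0.127, 0.2848]
tool_rot: [179.9, -0.2, -178.7]
force: [-0.4, -0.1, -1.0]
grip_width: 0.0546
grasp_force: 12.0
```

```bash
python3 go.py .513 .1225 .22 185.4 .513 .1225 .153 185.4; python3 -c "
from h import *; o=get_obs(); print(o['tool_pos'],o['grip_width'],o['qpos'])"
```

```text
[-0.0093, -0.0157, 0.2159, 0.0007, -0.001, -0.0225]
[-0.01, -0.0162, 0.4392, 0.0007, -0.001, -0.0225]
[0.51029805 0.1270227  0.28478305] 0.05455837737124138 [ 28.76886057   4.90808448 -47.87852389  93.59497591   3.49766092
  83.25978193  71.91836317]
```

Call:
servo_tool(series=[[[-0.01,-0.016,0.07,0,0,-0.022,0],[-0.01,-0.016,0.15,0,0,-0.022,0],[-0.01,-0.016,0.23,0,0,-0.022,0],[-0.01,-0.016,0.3,0,0,-0.022,0],[-0.01,-0.016,0.36,0,0,-0.022,0],[-0.01,-0.016,0.4,0,0,-0.022,0],[-0.01,-0.016,0.43,0,0,-0.022,0],[-0.01,-0.016,0.44,0,0,-0.022,0],[-0.01,-0.016,0.44,0,0,-0.022,0]]])

```text
time_s: 4.78
tool_pos: [0.5141, 0.1183, 0.1544]
tool_rot: [180.0, -0.1, -175.3]
force: [1.5, -0.5, -0.6]
grip_width: 0.0545
grasp_force: 12.0
```

Run:
```python
from h import *
o=get_obs(); print(o['tool_pos'],o['grip_width'],o['force'])
c=eyes.read_camera("top"); s=eyes.read_camera("side")
im=np.hstack([cv2.resize(c["frame"][150:260,230:360],(400,338),interpolation=2),cv2.resize(s["frame"][150:260,270:400],(400,338),interpolation=2)])
cv2.imwrite("pics/place1.png",im[...,::-1])
```

```text
[0.51409081 0.11827436 0.15438562] 0.054481094688761215 [ 1.54964125 -0.47531135 -0.63994641]
```

View pics/place1.png

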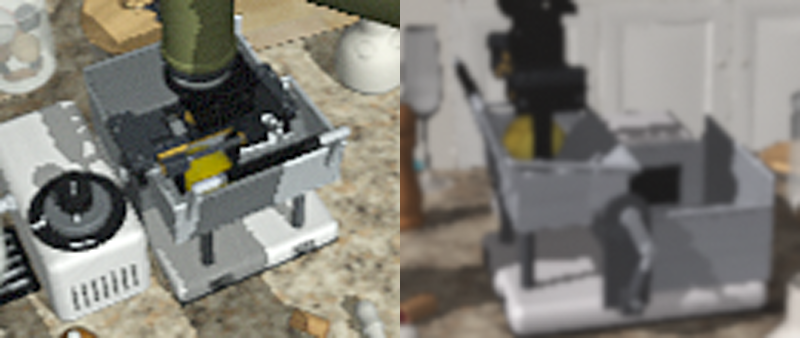

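Call:
servo_tool(series=[[[0,0,0.01,0,0,0,0],[0,0,0.02,0,0,0,0],[0,0,0.02,0,0,0,0],[0,0,0.02,0,0,0,0.75],[0,0,0.02,0,0,0,0.75],[0,0,0.02,0,0,0,0.75],[0,0,0.02,0,0,0,0.75]]])

```text
time_s: 5.47
tool_pos: [0.5147, 0.1184, 0.1493]
tool_rot: [-180.0, 0.0, -175.3]
force: [0.3, -1.2, -0.6]
grip_width: 0.0643
grasp_force: 0.0
```

Call:
servo_tool(series=[[[0,0,-0.05,0,0,0,0.75],[0,0,-0.12,0,0,0,0.75],[0,0,-0.2,0,0,0,0.75],[0,0,-0.3,0,0,0,0.75],[0,0,-0.4,0,0,0,0.75],[0,0,-0.5,0,0,0,0.75],[0,0,-0.5,0,0,0,0.75]]])

```text
time_s: 6.05
tool_pos: [0.5172, 0.1195, 0.3053]
tool_rot: [-180.0, 0.6, -175.3]
force: [0.9, 0.3, 0.7]
grip_width: 0.0651
grasp_force: 0.0
```

```bash
python3 go.py .338 -.298 .2 100 .338 -.298 .2 110
```

```text
[0.7127, -1.338, 0.3439, 0.0023, 0.0026, 0.4705]
[0.7127, -1.338, 0.3439, 0.0021, 0.0027, 0.415]
```

Call:
servo_tool(series=[[[0.05,-0.1,-0.02,0,0,0.04,0.8],[0.12,-0.22,0,0,0,0.08,0.9],[0.19,-0.35,0,0,0,0.12,1],[0.25,-0.47,0,0,0,0.16,1],[0.32,-0.6,0.05,0,0,0.2,1],[0.39,-0.73,0.1,0,0,0.235,1],[0.45,-0.85,0.15,0,0,0.27,1],[0.5,-0.94,0.2,0,0,0.305,1],[0.53,-0.99,0.25,0,0,0.34,1],[0.53,-0.99,0.25,0,0,0.37,1]]])

```text
time_s: 6.88
tool_pos: [0.3755, -0.1949, 0.2203]
tool_rot: [-179.8, -0.2, 117.3]
force: [-0.2, 0.9, -1.0]
grip_width: 0.0872
grasp_force: 0.0
```

```bash
python3 go.py .338 -.298 .12 107 .338 -.298 .009 107
```

```text
[-0.2493, -0.2671, 0.3347, -0.0015, -0.0011, 0.0572]
[-0.2508, -0.2655, 0.7047, -0.0015, -0.0011, 0.0572]
```

Call:
servo_tool(series=[[[-0.08,-0.09,0.08,0,0,0.03,1],[-0.17,-0.18,0.16,0,0,0.057,1],[-0.24,-0.25,0.24,0,0,0.057,1],[-0.25,-0.266,0.34,0,0,0.057,1],[-0.25,-0.266,0.44,0,0,0.057,1],[-0.25,-0.266,0.54,0,0,0.057,1],[-0.25,-0.266,0.64,0,0,0.057,1],[-0.25,-0.266,0.69,0,0,0.057,1],[-0.25,-0.266,0.705,0,0,0.057,1],[-0.25,-0.266,0.705,0,0,0.057,0],[-0.25,-0.266,0.705,0,0,0.057,0],[-0.25,-0.266,0.705,0,0,0.057,0]]])

```text
time_s: 7.88
tool_pos: [0.3463, -0.2953, 0.014]
tool_rot: [179.9, 0.2, 107.8]
force: [0.2, -0.6, 0.2]
grip_width: 0.0742
grasp_force: 0.0
```

Call:
servo_tool(series=[[[0,0,0,0,0,0,0],[0,0,0,0,0,0,0],[0,0,0,0,0,0,0],[0,0,0,0,0,0,0],[0,0,-0.06,0,0,0,0],[0,0,-0.15,0,0,0,0],[0,0,-0.25,0,0,0,0],[0,0,-0.36,0,0,0,0],[0,0,-0.48,0,0,0,0],[0,0,-0.6,0,0,0,0],[0,0,-0.7,0,0,0,0],[0,0,-0.75,0,0,0,0]]])

```text
time_s: 8.88
tool_pos: [0.3466, -0.2953, 0.2419]
tool_rot: [179.8, 0.3, 107.8]
force: [1.3, 0.4, -1.3]
grip_width: 0.0499
grasp_force: 12.0
```

```bash
python3 go.py .515 .033 .29 185.4
```

```text
[0.8687, 0.87, -0.1627, -0.0005, 0.0021, -0.4309]
```

Call:
servo_tool(series=[[[0,0,-0.1,0,0,0,0],[0.08,0.08,-0.18,0,0,-0.04,0],[0.17,0.17,-0.2,0,0,-0.08,0],[0.26,0.26,-0.2,0,0,-0.12,0],[0.35,0.35,-0.2,0,0,-0.16,0],[0.44,0.44,-0.2,0,0,-0.2,0],[0.53,0.53,-0.2,0,0,-0.235,0],[0.62,0.62,-0.2,0,0,-0.27,0],[0.7,0.7,-0.2,0,0,-0.305,0],[0.78,0.78,-0.18,0,0,-0.34,0],[0.84,0.84,-0.17,0,0,-0.375,0],[0.869,0.87,-0.163,0,0,-0.41,0]]])

```text
time_s: 9.88
tool_pos: [0.5143, 0.0384, 0.2861]
tool_rot: [179.9, 0.0, -177.7]
force: [0.1, -0.4, -1.1]
grip_width: 0.0501
grasp_force: 12.0
```

Call:
servo_tool(series=[[[0,0,0,0,0,-0.02,0],[0,0,0,0,0,-0.02,0],[0,0,0,0,0,-0.02,0]]])

```text
time_s: 10.13
tool_pos: [0.5137, 0.0336, 0.2862]
tool_rot: [-180.0, -0.0, -174.9]
force: [-0.3, -0.3, -0.6]
grip_width: 0.0497
grasp_force: 12.0
```

```bash
python3 go.py .517 .034 .155 185.4
```

```text
[-0.0115, 0.0005, 0.4374, -0.0, -0.0002, -0.0015]
```

Call:
servo_tool(series=[[[-0.01,0.005,0.07,0,0,0,0],[-0.01,0.005,0.15,0,0,0,0],[-0.01,0.005,0.23,0,0,0,0],[-0.01,0.005,0.3,0,0,0,0],[-0.01,0.005,0.36,0,0,0,0],[-0.01,0.005,0.4,0,0,0,0],[-0.01,0.005,0.42,0,0,0,0],[-0.01,0.005,0.435,0,0,0,0],[-0.01,0.005,0.445,0,0,0,0],[-0.01,0.005,0.445,0,0,0,0]]])

```text
time_s: 10.97
tool_pos: [0.517, 0.0353, 0.1532]
tool_rot: [-180.0, 0.0, -174.8]
force: [0.9, 0.3, -0.2]
grip_width: 0.05
grasp_force: 12.0
```

Call:
servo_tool(series=[[[0,0,0,0,0,0,0.68],[0,0,0,0,0,0,0.68],[0,0,0,0,0,0,0.68],[0,0,-0.03,0,0,0,0.68],[0,0,-0.08,0,0,0,0.68],[0,0,-0.15,0,0,0,0.68],[0,0,-0.25,0,0,0,0.68],[0,0,-0.36,0,0,0,0.68],[0,0,-0.48,0,0,0,0.68],[0,0,-0.58,0,0,0,0.68],[0,0,-0.63,0,0,0,0.68],[0,0,-0.63,0,0,0,0.68]]])

```text
time_s: 11.97
tool_pos: [0.5185, 0.0361, 0.3471]
tool_rot: [-179.9, 0.5, -174.7]
force: [0.2, -0.3, -0.2]
grip_width: 0.0592
grasp_force: 0.0
```

```bash
python3 go.py .4405 .0705 .36 95.4 .4405 .0705 .36 275.4;python3 - <<'E'
from h import *
c=eyes.read_camera("top"); s=eyes.read_camera("side")
im=np.hstack([cv2.resize(c["frame"][150:260,230:360],(400,338),interpolation=2),cv2.resize(s["frame"][150:260,270:400],(400,338),interpolation=2)])
cv2.imwrite("pics/place2.png",im[...,::-1])
# fruits + handle
for n,k in(("top",c),("side",s)):
    W=cloud(k); h=cv2.cvtColor(k["frame"],cv2.COLOR_RGB2HSV)
    for f,a,b in(("lemon",20,33),("lime",36,65)):
        m=(h[...,0]>=a)&(h[...,0]<=b)&(h[...,1]>130)&(h[...,2]>50)&(W[...,2]>.12)&(W[...,2]<.21)&(abs(W[...,0]-.51)<.1)&(abs(W[...,1]-.08)<.13)
        print(n,f,m.sum(),(W[m].min(0),W[m].max(0)) if m.any() else 0)
    m=(k["frame"].max(-1)<45)&(abs(W[...,2]-.25)<.012)&(abs(W[...,0]-.44)<.025)&(abs(W[...,1]-.07)<.08); print("handle",m.sum(),W[m].mean(0) if m.any() else 0)
E
```

```text
[0.2482, 0.138, -0.0452, 0.0016, 0.0024, 0.4992]
[0.2482, 0.138, -0.0452, -0.0024, 0.0016, -0.5008]
top lemon 97 (array([0.46438021, 0.09649945, 0.16074102]), array([0.53519577, 0.14639137, 0.20249646]))
top lime 0 0
handle 101 [0.43876302 0.07421003 0.25516163]
side lemon 122 (array([0.48460657, 0.08636974, 0.15575269]), array([0.53161067, 0.11200606, 0.18698543]))
side lime 0 0
handle 10 [0.43963451 0.06125754 0.25670586]
```

View pics/place2.png

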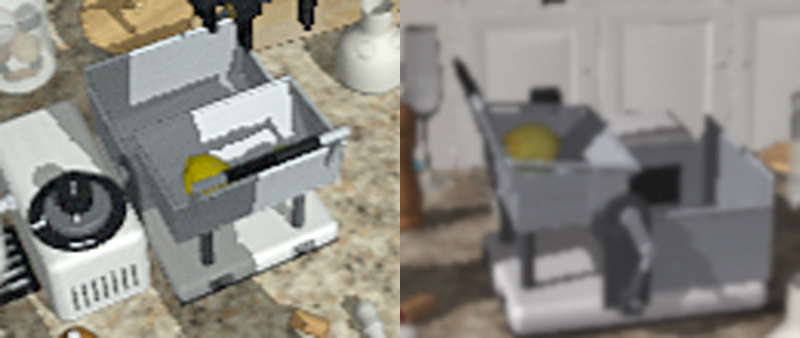

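Run:
```python
from h import *
for n in("top","side"):
    k=eyes.read_camera(n); W=cloud(k); F=k["frame"].astype(int)
    m=(F[...,1]>F[...,0]+12)&(F[...,1]>F[...,2]+20)&(W[...,2]>-.01)&(W[...,2]<.4)&(W[...,0]>.2)
    kk,l,s,ce=cv2.connectedComponentsWithStats(m.astype(np.uint8))
    for i in range(1,kk):
        if s[i,4]>=3: print(n,s[i],W[l==i].mean(0).round(3),F[l==i].mean(0).round())
```

```text
top [498   4   7  10  35] [ 1.758 -1.829  0.02 ] [53. 84. 48.]
top [502  16   2   5   6] [ 1.459 -1.544  0.128] [102. 126.  99.]
```

Call:
servo_tool(series=[[[0.03,0.015,-0.04,0,0,0.035,0.55],[0.06,0.03,-0.045,0,0,0.07,0.55],[0.09,0.05,-0.045,0,0,0.105,0.55],[0.12,0.07,-0.045,0,0,0.14,0.55],[0.15,0.085,-0.045,0,0,0.18,0.55],[0.18,0.1,-0.045,0,0,0.22,0.55],[0.2,0.115,-0.045,0,0,0.26,0.55],[0.22,0.125,-0.045,0,0,0.3,0.55],[0.24,0.135,-0.045,0,0,0.34,0.55],[0.248,0.138,-0.045,0,0,0.38,0.55],[0.248,0.138,-0.045,0,0,0.42,0.55],[0.248,0.138,-0.045,0,0,0.46,0.55]]])

```text
time_s: 13.17
tool_pos: [0.438, 0.0698, 0.3542]
tool_rot: [-179.9, -0.0, 102.4]
force: [-0.0, 0.1, -1.2]
grip_width: 0.0481
grasp_force: 0.0
```

Call:
servo_tool(series=[[[0,0,0,0,0,0.04,0.55],[0,0,0,0,0,0.04,0.55],[0,0,0,0,0,0.04,0.55]]])

```text
time_s: 13.42
tool_pos: [0.4384, 0.0696, 0.3545]
tool_rot: [-179.9, -0.0, 95.7]
force: [-0.4, 0.7, 0.4]
grip_width: 0.0479
grasp_force: 0.0
```

```bash
python3 go.py .441 .0705 .232 95.4; python3 -c "
from h import *; print(get_obs()['qpos'])"
```

```text
[0.0019, 0.0098, 0.4084, -0.0006, -0.0, 0.0017]
[ 43.42150064 -10.66191508 -47.34023869  95.85674397  -7.82649517
  91.49964409   2.09746025]
```

Call:
servo_tool(series=[[[0.002,0.01,0.08,0,0,0,0.55],[0.002,0.01,0.16,0,0,0,0.55],[0.002,0.01,0.24,0,0,0,0.55],[0.002,0.01,0.32,0,0,0,0.55],[0.002,0.01,0.38,0,0,0,0.55],[0.002,0.01,0.408,0,0,0,0.55],[0.002,0.01,0.408,0,0,0,0.3],[0.002,0.01,0.408,0,0,0,0],[0.002,0.01,0.408,0,0,0,0],[0.002,0.01,0.408,0,0,0,0],[0.002,0.01,0.408,0,0,0,0],[0.002,0.01,0.408,0,0,0,0]]], grip_force=30)

```text
time_s: 14.42
tool_pos: [0.4414, 0.0707, 0.2336]
tool_rot: [-180.0, 0.0, 95.5]
force: [-11.5, -1.8, 6.9]
grip_width: 0.0157
grasp_force: 5.4
```

Run:
```python
from h import *
o=get_obs(); print(o['tool_pos'],o['tool_rot'],o['force'],o['wrist_torque'],o['grip_width'],o['grasp_force'])
R0=Ro.from_euler('xyz',o["tool_rot"],degrees=True).inv()
t=np.radians(5.4); ex=np.array([np.cos(t),np.sin(t),0]); a0=np.arctan2(.115,-.140); r=.1812
f=lambda q:(ex*r*np.cos(a0-q)+np.array([0,0,r*np.sin(a0-q)]))
for q in np.arange(.05,1.31,.05): print(round(q,2),(R0.apply(f(q)-f(0))/.3).round(3).tolist())
```

```text
[0.44142141 0.07073124 0.23364388] [-1.79950596e+02  2.31961346e-02  9.55468704e+01] [-11.52678007  -1.80412467   6.90734536] [-0.21249071  2.33225549  0.01962927] 0.015722310237742027 5.413009375333786
0.05 [-0.0, 0.02, -0.023]
0.1 [-0.0, 0.041, -0.045]
0.15 [-0.0, 0.062, -0.065]
0.2 [-0.0, 0.085, -0.085]
0.25 [-0.0, 0.109, -0.104]
0.3 [-0.0, 0.134, -0.121]
0.35 [-0.0, 0.16, -0.137]
0.4 [-0.001, 0.186, -0.152]
0.45 [-0.001, 0.213, -0.165]
0.5 [-0.001, 0.241, -0.177]
0.55 [-0.001, 0.269, -0.188]
0.6 [-0.001, 0.298, -0.197]
0.65 [-0.001, 0.327, -0.205]
0.7 [-0.001, 0.357, -0.211]
0.75 [-0.001, 0.386, -0.216]
0.8 [-0.001, 0.416, -0.219]
0.85 [-0.001, 0.447, -0.221]
0.9 [-0.001, 0.477, -0.221]
0.95 [-0.001, 0.507, -0.22]
1.0 [-0.001, 0.537, -0.217]
1.05 [-0.002, 0.567, -0.213]
1.1 [-0.002, 0.597, -0.207]
1.15 [-0.002, 0.626, -0.2]
1.2 [-0.002, 0.655, -0.191]
1.25 [-0.002, 0.683, -0.181]
1.3 [-0.002, 0.711, -0.17]
```

Call:
servo_tool(series=[[[0,0.02,-0.023,0,0,0,0],[0,0.041,-0.045,0,0,0,0],[0,0.062,-0.065,0,0,0,0],[0,0.085,-0.085,0,0,0,0],[0,0.109,-0.104,0,0,0,0],[0,0.134,-0.121,0,0,0,0],[0,0.16,-0.137,0,0,0,0]]])

```text
time_s: 15.0
tool_pos: [0.4837, 0.0747, 0.2738]
tool_rot: [-179.1, 0.1, 95.5]
force: [-18.3, -3.3, 14.8]
grip_width: 0.0136
grasp_force: 30.0
```

Run:
```python
from h import *
o=get_obs(); print(o['tool_pos'],o['force'],o['grip_width'],o['grasp_force'])
k=eyes.read_camera("side"); W=cloud(k); F=k["frame"]
k=eyes.read_camera("top"); cv2.imwrite("pics/tip1.png",np.hstack([cv2.resize(k["frame"][150:260,230:360],(400,338),interpolation=2),cv2.resize(F[150:260,270:400],(400,338),interpolation=2)])[...,::-1])
```

```text
[0.48373333 0.07467773 0.27380169] [-18.2907115   -3.33941572  14.76886554] 0.013637672716853547 30.008621513843536
```

View pics/tip1.png

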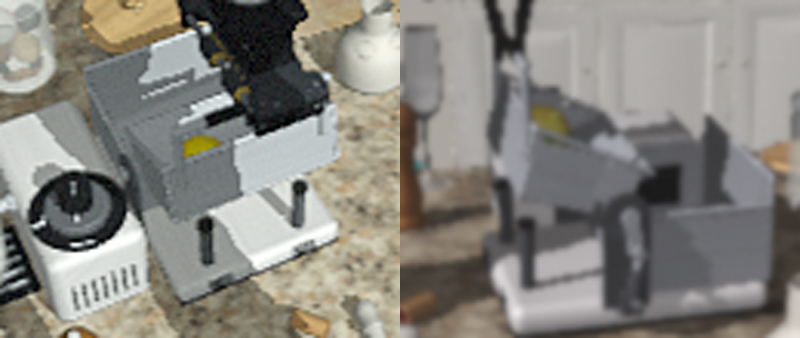

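Call:
servo_tool(series=[[[0,0.026,-0.015,0,0,0,0],[0,0.081,-0.04,0,0,0,0],[0,0.138,-0.06,0,0,0,0],[0,0.197,-0.074,0,0,0,0],[0,0.256,-0.082,0,0,0,0],[0,0.317,-0.084,0,0,0,0],[0,0.377,-0.08,0,0,0,0],[0,0.437,-0.07,0,0,0,0],[0,0.495,-0.054,0,0,0,0],[0,0.523,-0.044,0,0,0,0],[0,0.523,-0.044,0,0,0,0],[0,0.523,-0.044,0,0,0,0]]])

```text
time_s: 16.1
tool_pos: [0.6449, 0.0888, 0.2874]
tool_rot: [-179.8, 0.1, 95.5]
force: [-3.9, -3.9, 3.3]
grip_width: 0.0141
grasp_force: 30.0
```

Run:
```python
from h import *
o=get_obs(); print(o['tool_pos'],o['tool_rot'],o['force'],o['grip_width'],o['grasp_force'],o['qpos'])
d=o['tool_pos']-[.58,.0837,.154-.038]; t=np.radians(5.4); X=d[0]*np.cos(t)+d[1]*np.sin(t); print("q",np.arctan2(.115,-.14)-np.arctan2(d[2],X),np.hypot(X,d[2]))
def see(n,k,Wz=True):
    W=cloud(k); h=cv2.cvtColor(k["frame"],cv2.COLOR_RGB2HSV)
    for f,a,b in(("lemon",18,33),("lime",35,70)):
        m=(h[...,0]>=a)&(h[...,0]<=b)&(h[...,1]>110)&(h[...,2]>30)&(W[...,2]>.03)&(W[...,2]<.3)&(abs(W[...,0]-.6)<.2)&(abs(W[...,1]-.08)<.13)
        print(n,f,m.sum(),(W[m].min(0).round(3),W[m].max(0).round(3)) if m.any() else 0)
s=eyes.read_camera("side");k=eyes.read_camera("top"); see("top",k); see("side",s)
cv2.imwrite("pics/tip2.png",np.hstack([cv2.resize(k["frame"][140:260,230:360],(400,369),interpolation=2),cv2.resize(s["frame"][140:260,270:400],(400,369),interpolation=2)])[...,::-1])
```

```text
[0.64492459 0.08878329 0.28744314] [-1.79776932e+02  1.21747793e-01  9.54576685e+01] [-3.94880581 -3.85292333  3.28407434] 0.01408847068968598 29.9995020031929 [ 26.30315229  25.01039601 -51.59182223  75.46965349  19.40326108
  88.70857659 -17.60050329]
q 1.2461010052403523 0.18339217855438514
top lemon 2 (array([0.629, 0.1  , 0.293]), array([0.641, 0.121, 0.299]))
top lime 0 0
side lemon 41 (array([0.669, 0.061, 0.099]), array([0.714, 0.085, 0.11 ]))
side lime 0 0
```

View pics/tip2.png

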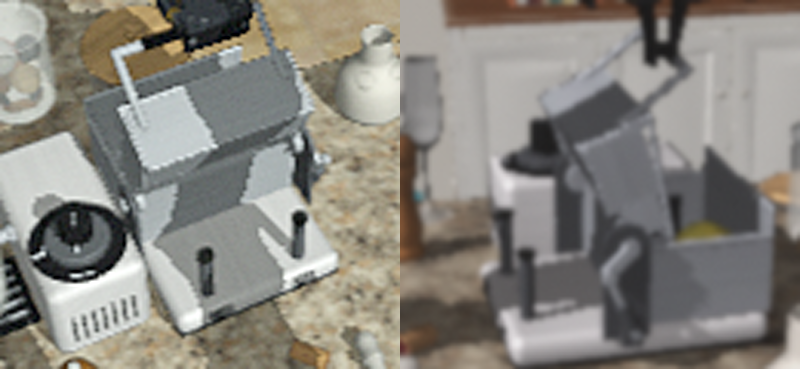

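Call:
servo_tool(series=[[[0,0,0,0,0,0,0],[0,0,0,0,0,0,0],[0,0,0,0,0,0,0],[0,0,0,0,0,0,0],[0,0,0,0,0,0,0],[0,0,0,0,0,0,0]]])

```text
time_s: 16.7
tool_pos: [0.645, 0.0888, 0.2875]
tool_rot: [-179.9, 0.1, 95.5]
force: [-3.2, -3.1, 1.5]
grip_width: 0.014
grasp_force: 30.0
```

Call:
servo_tool(series=[[[0,-0.028,-0.01,0,0,0,0],[0,-0.057,-0.019,0,0,0,0],[0,-0.086,-0.026,0,0,0,0],[0,-0.116,-0.032,0,0,0,0],[0,-0.146,-0.036,0,0,0,0],[0,-0.176,-0.039,0,0,0,0],[0,-0.206,-0.04,0,0,0,0],[0,-0.236,-0.04,0,0,0,0],[0,-0.267,-0.038,0,0,0,0],[0,-0.297,-0.035,0,0,0,0],[0,-0.326,-0.03,0,0,0,0],[0,-0.356,-0.024,0,0,0,0]]])

```text
time_s: 17.7
tool_pos: [0.5428, 0.0796, 0.2974]
tool_rot: [179.4, 0.1, 95.5]
force: [4.9, -2.6, 6.1]
grip_width: 0.0139
grasp_force: 30.0
```

```bash
cat > see.py <<'E'
from h import *
o=get_obs(); print(o['tool_pos'],o['force'],o['grip_width'])
d=o['tool_pos']-[.58,.0837,.116]; t=np.radians(5.4); X=d[0]*np.cos(t)+d[1]*np.sin(t); print("q",np.arctan2(.115,-.14)-np.arctan2(d[2],X))
for n in("top","side"):
    k=eyes.read_camera(n); W=cloud(k); h=cv2.cvtColor(k["frame"],cv2.COLOR_RGB2HSV)
    for f,a,b in(("lemon",18,33),("lime",35,75)):
        m=(h[...,0]>=a)&(h[...,0]<=b)&(h[...,1]>90)&(h[...,2]>25)&(W[...,2]>.03)&(W[...,2]<.24)&(abs(W[...,0]-.6)<.2)&(abs(W[...,1]-.08)<.13)
        print(n,f,m.sum(),(W[m].min(0).round(3),W[m].max(0).round(3)) if m.any() else 0)
E
python3 see.py
```

```text
[0.54280699 0.07960671 0.29738238] [ 4.8576873  -2.62523993  6.08340343] 0.013904819907144692
q 0.6797110962591266
top lemon 98 (array([0.619, 0.056, 0.083]), array([0.74 , 0.122, 0.168]))
top lime 35 (array([ 0.48 , -0.006,  0.069]), array([0.714, 0.139, 0.171]))
side lemon 41 (array([0.669, 0.059, 0.098]), array([0.715, 0.084, 0.11 ]))
side lime 0 0
```

Run:
```python
from h import *
k=eyes.read_camera("top"); W=cloud(k); h=cv2.cvtColor(k["frame"],cv2.COLOR_RGB2HSV)
m=(h[...,0]>=35)&(h[...,0]<=75)&(h[...,1]>90)&(h[...,2]>25)&(W[...,2]>.03)&(W[...,2]<.24)&(abs(W[...,0]-.6)<.2)&(abs(W[...,1]-.08)<.13)
n,l,s,c=cv2.connectedComponentsWithStats(m.astype(np.uint8))
for i in range(1,n): print(s[i],np.median(W[l==i],0).round(3),k["frame"][l==i].mean(0).round())
cv2.imwrite("pics/last.png",cv2.resize(k["frame"][140:240,230:360,::-1],(780,600),interpolation=2))
```

```text
[299 173   9   7  29] [0.696 0.035 0.098] [ 82. 111.  34.]
[309 176   1   1   1] [0.696 0.004 0.091] [ 80. 114.  26.]
```

View pics/last.png

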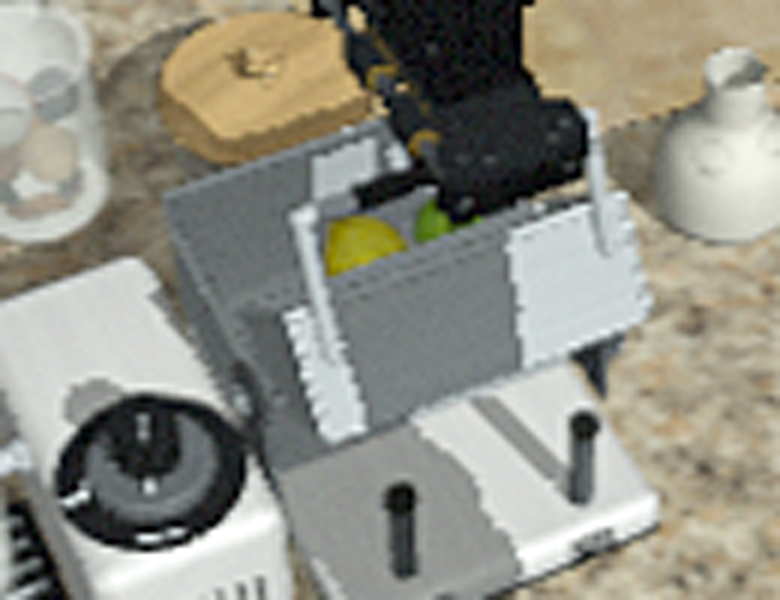

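Call:
servo_tool(series=[[[0,-0.029,0.008,0,0,0,0],[0,-0.058,0.017,0,0,0,0],[0,-0.086,0.028,0,0,0,0],[0,-0.114,0.04,0,0,0,0],[0,-0.128,0.046,0,0,0,0],[0,-0.141,0.053,0,0,0,0],[0,-0.154,0.06,0,0,0,0],[0,-0.167,0.068,0,0,0,0],[0,-0.18,0.076,0,0,0,0],[0,-0.193,0.084,0,0,0,0],[0,-0.206,0.092,0,0,0,0],[0,-0.218,0.101,0,0,0,0]]])

```text
time_s: 18.85
tool_pos: [0.473, 0.0732, 0.2629]
tool_rot: [-179.8, 0.0, 95.5]
force: [-2.3, -4.7, -2.4]
grip_width: 0.0141
grasp_force: 30.0
```

Call:
servo_tool(series=[[[0,-0.012,0.009,0,0,0,0],[0,-0.024,0.019,0,0,0,0],[0,-0.035,0.029,0,0,0,0],[0,-0.047,0.039,0,0,0,0],[0,-0.057,0.049,0,0,0,0],[0,-0.068,0.059,0,0,0,0],[0,-0.078,0.07,0,0,0,0],[0,-0.089,0.081,0,0,0,0],[0,-0.099,0.092,0,0,0,0],[0,-0.109,0.104,0,0,0,0],[0,-0.109,0.104,0,0,0,0],[0,-0.109,0.104,0,0,0,0]]])

```text
time_s: 19.85
tool_pos: [0.4408, 0.0708, 0.2322]
tool_rot: [-179.9, 0.0, 95.6]
force: [-2.8, -3.7, -5.1]
grip_width: 0.0141
grasp_force: 30.0
```

```bash
python3 see.py
```

```text
[0.44076732 0.07078566 0.23219702] [-2.82796975 -3.72577355 -5.10212621] 0.014126798759918202
q 0.005680789289429722
top lemon 128 (array([0.591, 0.019, 0.084]), array([0.743, 0.115, 0.188]))
top lime 10 (array([0.684, 0.03 , 0.081]), array([0.703, 0.044, 0.104]))
side lemon 49 (array([0.67 , 0.06 , 0.077]), array([0.725, 0.163, 0.111]))
side lime 0 0
```

Call:
servo_tool(series=[[[0,0,0,0,0,0,0.2],[0,0,0,0,0,0,0.35],[0,0,0,0,0,0,0.55],[0,0,0,0,0,0,0.55],[0,0,0,0,0,0,0.55],[0,0,-0.06,0,0,0,0.55],[0,0,-0.14,0,0,0,0.55],[0,0,-0.22,0,0,0,0.55],[0,0,-0.28,0,0,0,0.55],[0,0,-0.32,0,0,0,0.55],[0,0,-0.32,0,0,0,0.55]]])

```text
time_s: 20.87
tool_pos: [0.4433, 0.0713, 0.3316]
tool_rot: [179.7, 0.0, 95.6]
force: [0.3, -0.8, -0.2]
grip_width: 0.0472
grasp_force: 0.0
```

```bash
python3 see.py; python3 go.py .5328 .2641 .29 125
python3 - <<'E'
from h import *
k=eyes.read_camera("top"); W=cloud(k); F=k["frame"]
def onp(u,v,z):
    r=rot(k["rotation"])@np.array([(u-k["cx"])/k["fx"],(v-k["cy"])/k["fy"],1.]); o=np.array(k["origin"]); return (o+r*(z-o[2])/r[2])
print(F[204:226,244:268].max(-1))
m=(abs(W[...,0]-.44)<.03)&(abs(W[...,1]-.07)<.06)&(abs(W[...,2]-.255)<.015); print("handle",m.sum(),W[m].mean(0))
E
```

```text
[0.44329465 0.07125785 0.33158338] [ 0.31949296 -0.76447161 -0.22911971] 0.04724518866027601
q 0.31613133854170306
top lemon 124 (array([0.592, 0.056, 0.081]), array([0.724, 0.115, 0.186]))
top lime 77 (array([0.597, 0.008, 0.083]), array([0.715, 0.072, 0.185]))
side lemon 44 (array([0.669, 0.058, 0.098]), array([0.713, 0.088, 0.111]))
side lime 0 0
[0.6116, 0.364, 0.1289, 0.0001, -0.0, -0.1636]
[[150 151 149 154 157 157 161 163 164 160 167 167 161 163 162 156 157 155
  154 148 136 125 122 115]
 [149 151 149 154 157 163 141 117  95  77  77  89 104 117 129 139 157 166
  162 157 142 127 134 130]
 [151 152 153 160 161 145  85  39  34  13   8  22  38  43  50  55  66  85
  108 126 145 144 129 134]
 [156 161 166 144  97  56  31  25  27  15  27  30  18  27  21  13  15  25
   36  45  74 112 133 129]
 [162 137  96  61  29  12  27  15  22  14  28  17  29  28  38  19  28  21
   20  16  29  41  82 114]
 [140  77  27  14  22  25  28  21  40  72  63  35  22  19  28  41  57  38
   25  15  20  17  23  78]
 [ 68  25  28  28  25  24  26  24  41  76  60  21  27  29  24  42  65  75
   54  36  28  13  26
[... 867 characters left out ...]
  54  77  77  64  70
   71  70  63  44  25  26]
 [ 71  72  68  70  72  74  72  77  64  63 116 101  58  75  73  74  70  66
   76  68  58  48  19  34]
 [ 69  60  74  76  70  68  67  73  70  67 130 120  65  79  71  70  73  72
   74  64  51  28  24  31]
 [216  29  69  76  73  76  72  69  71  64  86  81  71  68  68  67  78  74
   66  56  34  30  21  17]
 [115  21  56  71  67  78  69  66  65  69  61  67  71  78  84  72  72  69
   63  41  13  30  29  22]
 [ 29  41  30  53  66  71  68  78  80  85  85  78  76  78  68  74  67  51
   41  24  22  27  29  23]
 [ 29  38  40  47  40  48  76  74  69  70  67  75  73  69  71  61  44  34
   34  24  33  27  22  27]]
handle 168 [0.44033058 0.07254942 0.25554561]
```

Run:
```python
from h import *
k=dict(np.load("top0.npz"))
def onp(u,v,z):
    r=rot(k["rotation"])@np.array([(u-k["cx"])/k["fx"],(v-k["cy"])/k["fy"],1.]); o=np.array(k["origin"]); return (o+r*(z-o[2])/r[2]).round(4)
print("far",onp(254.3,204.9,.143),"near",onp(255.5,231.3,.130),"near143",onp(255.5,231.3,.143),"L",onp(238.8,219,.14),"R",onp(270.6,217.5,.14))
print("ptr",onp(253.43,208.6,.182),onp(253.43,213.4,.182))
print("knob foot near",onp(254,218.7,.143))
```

```text
far [0.5908 0.2502 0.143 ] near [0.4898 0.2758 0.13  ] near143 [0.4806 0.2768 0.143 ] L [0.5528 0.3158 0.14  ] R [0.5193 0.2128 0.14  ]
ptr [0.5445 0.2613 0.182 ] [0.5249 0.2667 0.182 ]
knob foot near [0.5328 0.2674 0.143 ]
```

Call:
servo_tool(series=[[[0.06,0.035,-0.02,0,0,0,0.75],[0.14,0.085,-0.02,0,0,-0.03,0.75],[0.23,0.14,-0.02,0,0,-0.06,0.75],[0.32,0.19,0,0,0,-0.09,0.75],[0.41,0.245,0.03,0,0,-0.12,0.75],[0.49,0.295,0.06,0,0,-0.15,0.75],[0.56,0.335,0.1,0,0,-0.164,0.75],[0.6,0.36,0.12,0,0,-0.164,0.75],[0.61,0.364,0.129,0,0,-0.164,0.75],[0.61,0.364,0.129,0,0,-0.164,0.75]]])

```text
time_s: 21.85
tool_pos: [0.5315, 0.2643, 0.288]
tool_rot: [-179.8, -0.1, 125.2]
force: [-0.3, -0.0, 0.4]
grip_width: 0.0653
grasp_force: 0.0
```

```bash
python3 go.py .541 .263 .162 125; python3 -c "
from h import *; print(get_obs()['qpos'])"
```

```text
[-0.023, 0.0249, 0.42, -0.0011, -0.0008, 0.0012]
[ 20.78093636  20.4321395  -63.55289872  83.85190953  18.07722884
  87.07630556  -7.05163139]
```

Call:
servo_tool(series=[[[-0.023,0.025,0.05,0,0,0,0.75],[-0.023,0.025,0.12,0,0,0,0.75],[-0.023,0.025,0.2,0,0,0,0.75],[-0.023,0.025,0.28,0,0,0,0.75],[-0.023,0.025,0.34,0,0,0,0.75],[-0.023,0.025,0.39,0,0,0,0.75],[-0.023,0.025,0.42,0,0,0,0.75],[-0.023,0.025,0.42,0,0,0,0.75],[-0.023,0.025,0.42,0,0,0,0.6],[-0.023,0.025,0.42,0,0,0,0.5],[-0.023,0.025,0.42,0,0,0,0.45],[-0.023,0.025,0.42,0,0,0,0.4]]], grip_force=8)

```text
time_s: 22.85
tool_pos: [0.5434, 0.2624, 0.1654]
tool_rot: [179.9, 0.0, 125.1]
force: [-0.1, 0.4, -0.9]
grip_width: 0.0461
grasp_force: 0.0
```

Call:
servo_tool(series=[[[0,0,0,0,0,0,0.3],[0,0,0,0,0,0,0.2],[0,0,0,0,0,0,0],[0,0,0,0,0,0,0],[0,0,0,0,0,0,0]]])

```text
time_s: 23.27
tool_pos: [0.5421, 0.2616, 0.1649]
tool_rot: [-179.9, 0.0, 125.1]
force: [-3.9, -3.0, 5.3]
grip_width: 0.0377
grasp_force: 8.0
```

Call:
servo_tool(series=[[[0,-0.008,0,0,0,0.02,0],[0,-0.008,0,0,0,0.055,0],[0,-0.008,0,0,0,0.09,0],[0,-0.008,0,0,0,0.125,0],[0,-0.008,0,0,0,0.16,0],[0,-0.008,0,0,0,0.195,0],[0,-0.008,0,0,0,0.23,0],[0,-0.008,0,0,0,0.265,0],[0,-0.008,0,0,0,0.3,0],[0,-0.008,0,0,0,0.335,0],[0,-0.008,0,0,0,0.365,0],[0,-0.008,0,0,0,0.384,0]]])

```text
time_s: 24.27
tool_pos: [0.5409, 0.2615, 0.1649]
tool_rot: [180.0, -0.1, 55.7]
force: [-1.3, 0.3, 2.2]
grip_width: 0.0378
grasp_force: 8.0
```

Call:
servo_tool(series=[[[0,0,0,0,0,0,0],[0,0,0,0,0,0,0.55],[0,0,0,0,0,0,0.75],[0,0,0,0,0,0,0.75],[0,0,-0.05,0,0,0,0.75],[0,0,-0.13,0,0,0,0.75],[0,0,-0.22,0,0,0,0.75],[0,0,-0.32,0,0,0,0.75],[0,-0.1,-0.4,0,0,0,0.75],[0,-0.2,-0.45,0,0,0,0.75],[0,-0.3,-0.45,0,0,0,0.75],[0,-0.3,-0.45,0,0,0,0.75]]])

```text
time_s: 25.27
tool_pos: [0.4608, 0.3172, 0.3014]
tool_rot: [-180.0, -0.2, 56.5]
force: [0.1, 1.0, -1.1]
grip_width: 0.0654
grasp_force: 0.0
```

Run:
```python
from h import *
k=eyes.read_camera("top"); F=k["frame"]; A=F[205:226,244:268].max(-1); print(A)
d=cv2.absdiff(F,np.load("top0.npz")["frame"]).max(-1)[200:235,236:274]; v,u=np.nonzero(d>45); print(list(zip(u+236,v+200)))
```

```text
[[149 151 149 151 151 167 163 164 154 122 125 137 161 170 194 205 227 234
  230 223 214 201 164 127]
 [147 151 155 157 163 143  77  56  46  13  18  27  51  71  80  99 116 138
  162 189 217 221 174 122]
 [153 155 165 146  92  62  32  23  30  34  29  32  31  31  29  13  21  35
   59  82 124 176 206 169]
 [161 140  94  60  35  23  19  15  20  32  33  43  34  39  24  27  27  31
   29  21  37  72 138 153]
 [145  76  26  15  18   9  73 252 238  72  39  43  46  33  32  70  88  58
   40  29  33  22  46 123]
 [ 64  27  16  26  91 228 218 163 128  39  31  39  31  37  34  63 100 114
   91  49  37  32  28  51]
 [ 17  13  35  39  71 129 118  45  23  21  41  42  46  44  42  55 102 119
  111  84  45  30  32  36]
 [ 13  29  55  55  28  29  29  33  33  41  41  39  47  40  37  54  98 111
  118 110  85  50  37  39]
 [  8  40  62  74  42  20  21  31  36  47  40  44  44  34  29  23  95 114
  113 118 115  74  29  47]
 [ 39 101  88  68  48  30  27  42  31  38  37  34  33  27  24  29  89 114
  109 116 115  84  39  37]
 [ 58 101 116  94  56  41  35  44  45  45  41  35  32  33  39  33  94 115
  108 112 116  9
[... 3746 characters left out ...]
.int64(237), np.int64(212)), (np.int64(238), np.int64(212)), (np.int64(253), np.int64(212)), (np.int64(254), np.int64(212)), (np.int64(237), np.int64(213)), (np.int64(238), np.int64(213)), (np.int64(254), np.int64(216)), (np.int64(255), np.int64(216)), (np.int64(236), np.int64(217)), (np.int64(248), np.int64(217)), (np.int64(249), np.int64(217)), (np.int64(236), np.int64(218)), (np.int64(247), np.int64(218)), (np.int64(248), np.int64(218)), (np.int64(249), np.int64(218)), (np.int64(236), np.int64(219)), (np.int64(254), np.int64(219)), (np.int64(236), np.int64(220)), (np.int64(254), np.int64(220)), (np.int64(255), np.int64(220)), (np.int64(254), np.int64(221)), (np.int64(255), np.int64(221))]
```

Run:
```python
from h import *
k=eyes.read_camera("top"); F=k["frame"].max(-1).astype(float)
def onp(u,v,z):
    r=rot(k["rotation"])@np.array([(u-k["cx"])/k["fx"],(v-k["cy"])/k["fy"],1.]); o=np.array(k["origin"]); return (o+r*(z-o[2])/r[2])[:2]
def ang(d): return np.radians(180+5.4)-np.arctan2(d[1],d[0])%(2*np.pi)
for G,(v0,v1,u0,u1),nm in((np.load("top0.npz")["frame"].max(-1).astype(float),(208,215,251,257),"before"),(F,(208,213,247,255),"after")):
    P=[];w=[]
    for v in range(v0,v1):
        for u in range(u0,u1):
            a=G[v,u]-45
            if a>0: P.append(onp(u,v,.182)); w.append(a)
    P=np.array(P);w=np.array(w); c=(P*w[:,None]).sum(0)/w.sum(); e,V=np.linalg.eigh(((P-c)*w[:,None]).T@(P-c)/w.sum()); d=V[:,1]
    for s in(1,-1): print(nm,c.round(4),(s*d).round(3),e**.5,ang(s*d))
    for cen in((.541,.2615),(.543,.2625)): print("  from centre",ang(c-np.array(cen)))
for z in(.143,.15): print("dot",[ang(onp(u,v,z)-np.array([.541,.2615])) for u,v in((254.45,220.6),(248.2,217.4))],[np.hypot(*(onp(u,v,z)-np.array([.541,.2615]))) for u,v in((254.45,220.6),(248.2,217.4))])
```

```text
before [0.5358 0.2637] [-0.976  0.219] [0.00187119 0.00572536] 0.3148519385968367
before [0.5358 0.2637] [ 0.976 -0.219] [0.00187119 0.00572536] -2.8267407149929564
  from centre 0.4956983465217122
  from centre 0.2600623799853783
after [0.5433 0.2719] [-0.088  0.996] [0.00250406 0.00454214] 1.5764829405051783
after [0.5433 0.2719] [ 0.088 -0.996] [0.00250406 0.00454214] -1.565109713084614
  from centre 1.880634000211596
  from centre 1.695388582177931
dot [np.float64(0.4773869649342819), np.float64(1.8536258452672196)] [np.float64(0.01783437708876564), np.float64(0.023284363219858027)]
dot [np.float64(0.4161855040965854), np.float64(1.6195457772286062)] [np.float64(0.0230109299594366), np.float64(0.02339948704584875)]
```

```bash
python3 see.py | tail -4
python3 - <<'E'
from h import *
k=eyes.read_camera("side"); W=cloud(k)
m=(abs(W[...,0]-.44)<.03)&(abs(W[...,1]-.04)<.07)&(abs(W[...,2]-.255)<.015); print("handle",m.sum(),W[m].mean(0),get_obs()["force"])
if m.sum()>10: print(env.sign_off())
E
```

```text
top lemon 128 (array([ 0.593, -0.006,  0.079]), array([0.745, 0.115, 0.189]))
top lime 84 (array([ 0.597, -0.007,  0.061]), array([0.722, 0.071, 0.189]))
side lemon 50 (array([0.669, 0.064, 0.077]), array([0.725, 0.164, 0.109]))
side lime 0 0
handle 81 [0.44472428 0.02647468 0.25341766] [ 0.04939093 -0.29034048 -0.29426783]
the job is handed in; nothing more can be done
None
```

The job is handed in, with no verdict returned: both fruits are in the hopper, the skip was eased back upright, and the start knob is at about 1.55 rad by my measurement (mark at 1.57). The images show the pulp ring unmoved; I kept clear of the glass, flute and mill but did not re-measure them.

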